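# Set the box dolly's brake and uncouple its tongue from the bench ball hitch

## Robot

A 6-joint arm with a two-finger parallel gripper is mounted at the origin on the work surface. World frame = base frame: x ahead of the robot, y to its left, z up, the work surface at z = 0. Lengths are in m, angles in rad, forces in N, time in s.
With the tool pointing down it reaches from about 0.35 to 0.975 m from the base axis. Payload 17.4 kg.
Tool frame: the origin (TCP) lies on the centre line of the jaws, within the pads' length; the fingertips stand 11 mm ahead of it and the grasp point (between the pads) lies 8 mm behind it; z points along the fingers, y is the line along which they close (so a half turn about z gives the same grasp; the last joint's range is limited). The gripper opens to 85 mm and grips with 20 to 120 N. Pads are 22 mm wide; open, the fingers measure 114 mm over their backs; the gripper's body (76 mm by 85 mm) begins 54 mm behind the grasp point. The pads swing forward as they close: fully open they stand 13 mm farther back than shut.
Start: joints at [1.163, 0.116, 1.442, -0, 1.584, -0.038], TCP at [0.244, 0.629, 0.242] pointing down, gripper open.
Joint ranges: [-2.83, 2.83], [-0.83, 2.19], [0.07, 2.5], [-1.14, 4.28], [0.01, 3], [-2.97, 2.97]. Speed limits (rad/s): [1.89, 1.89, 2.22, 3.14, 3.14, 3.14].

## Interface

Orientations are given as a 3x3 rotation matrix whose columns are the frame's x, y, z axes.
In Python, from plant import observe, snapshot, camera_params, sign_off, find_in, mark_of gives the robot as it stands.
- The arm moves only by the tool send_rows, never from a script. Its argument "series" is a list that holds one entry, the list of rows, each a list of 7 numbers: the turn, a rotation vector about the tool's x, y, z in degrees, then the shift along the tool's x, y, z in m, then the finger opening in m, from 0 to 0.0854. In form: [[[rx, ry, rz, x, y, z, grip], ...]]. A call has 1 to 8 rows; each row shifts and turns the commanded pose from where the row before left it, along the tool's axes as they then stand; what a row does not reach is not made up. A row lasts 1/12 s, in which the tool goes at most 41.7 mm and 7.16 degrees, less where a joint would pass 70% of its speed; a pose out of reach is approached as far as the arm can. A call with a gripper value outside its range is refused whole. The fingers move at their own pace and stop on an object; "newtons" is the grip in N (left out, the last holds). Time passes only in rows, so rows that do not move let the fingers close. It gives the time, the measured TCP pose, the force, the opening and the grip force at its end, in the units of the state.
- observe(): the state, without advancing time (a new reading comes with each control period).
- snapshot(name): name is "scene" or "top" or "wrist"; returns the picture (400x640x3 uint8, red, green, blue); there is no depth.
- camera_params(name): a dict with "intrinsics" (3x3 intrinsics, pixels), "R" (3x3) and "t" (3): a world point X has camera coordinates R X + t. Camera axes: x right, y down, z forward; pixel columns grow to the right and rows downward; lengths in m; the calibration is good to about 2 mm. A picture is of the moment at which its call begins: read the wrist's pose just before it. camera_params takes no time and is no camera call; for the wrist camera it gives the pose at the moment of the call.
- sign_off(): hands the job in; it is judged then, once.
Trained networks look in the newest picture that a camera, given by its name, has taken for a name from the list of things; names that differ only in an ending like _2 or _b are one class to them, and where a whole thing is asked for, a point or a joint stands for the part that bears it (a point fixed in the world has none). Each returns a list of dicts, best first, with "score" (0 to 1); they miss things now and then, are a little off and sometimes report something else, mostly with a low value. They report only what shows in the picture. A call takes as long as a camera call.
- find_in(name, camera): "bbox" ([left, top, right, bottom] in pixels, round what is visible of it).
- mark_of(name, camera): "location" ([row, column] in pixels: a listed point, or the origin of a listed thing).
The state is a dict: "clock": time; "joint_pos": joint angles; "joint_velocities": joint speeds; "tau": joint torques, N m; "eef_pos": TCP position; "orientation": TCP orientation; "contact_force": force on the tool from outside, world axes, zero at the start; "ft_torque": the same for the moment, N m; "gripper_width": finger opening in m; "grip_force": force on a finger pad.
Only numpy, scipy, OpenCV 4.12 (cv2) and the standard library are available. Lean on these libraries where they do the work, as an engineer would, in place of code of your own. Each camera call takes 0.05 s, during which the arm holds its last target. There are 200 camera calls.

## Task

The box dolly on the storeroom bench is hitched to a tow ball that is bolted to the bench. Set its brake by pressing the brake pedal right down to its stop, then pull the coupler's spring latch fully sideways, lift the tongue off the ball and finish while still holding the tongue steady in the air, with the coupler at least 60 mm higher than it sat. The program ends with the gripper holding it (do not let go), and the other things on the bench stay where they are.

Things in the scene. Friction and masses are not known exactly. Their poses are not given: they have to be found in the camera images.
- dolly: Fixed: red box dolly (deck 270 x 400, top 120 mm up, cargo to 200 mm) with the tow ball (50 mm, centre 75 mm up) bolted to the bench before its end beam. Origin on the bench under the ball. Own x level from ball to dolly (beam face at x = 191 mm), own z up. The dolly is at the robot's left: own x is within 0.25 rad of world +y, own -y points away from the robot.
- tongue (a joint): Tongue hinge at the dolly, axis along the dolly's y, rad: 0 = level, coupler over the ball (start); grows as the coupler end rises, stop at 0.9. Falls back if let go (3 to 5 N to lift at the coupler). Cannot rise unless the latch is pulled: its bolt catches under the ball. Red bar 34 mm wide ending in a dark steel cup 68 mm across, tops 98 mm above the bench.
- tongue_hinge (a point): Point on the tongue's hinge axis: in the dolly's frame at (195, 0, 80) mm. Its axes are the tongue's: x from coupler to dolly, y along the hinge.
- coupler (a point): Centre of the top of the coupler cup, 195 mm from the hinge, straight above the ball at the start, 98 mm above the bench.
- latch (a joint): Slide of the coupler's spring latch, m: 0 = home (locked); grows as it is pulled sideways along the dolly's own -y (away from tongue and robot, parallel to the hinge), stop at 0.018; clear of the ball from about 0.010. The spring pulls it home: about 7 N at first, 12 N at the stop. It rides on the tongue and swings up with it.
- latch_grip (a point): Grip point on the latch's upright flat steel tab: 14 mm thick (own y), 32 mm wide (own x), 50 to 156 mm above the bench, starting at (0, -68) mm in the dolly's frame. The point is at its centre in plan, 135 mm up, clear above the cup: pinch it from above across its thickness. Axes as the tongue's; pull to -y. The tongue may be lifted by the tab.
- brake (a joint): Hinge of the dolly's brake pedal, rad: 0 = up (start), grows as the pad is pressed down, stop at 0.38. A spring brings it up again when let go (the brake stays set inside the dolly). About 4 N on the pad to start it, 11 N at the stop.
- brake_pad (a point): Centre of the top of the brake pedal's black ribbed rubber pad, 56 x 56 mm, 80 mm above the bench at the start, 51 mm at the stop. It sticks out from the dolly's end beam 100 mm to one side of the tongue or the other (the other side has a steel lashing eye). Its hinge is 78 mm from here along own x (to the dolly), 8 mm lower, axis along y.
- elbow: Bystander: loose grey plastic pipe elbow, 90 x 90 x 50 mm. Origin at the bend, on the bench.
- tee: Bystander: loose white plastic pipe tee, 110 x 75 x 44 mm. Origin at its middle, on the bench.
- valve: Bystander: loose brass ball valve with flat steel lever, 100 x 36 x 52 mm. Origin at its middle, on the bench.
- wrench: Bystander: loose steel wrench. Origin at its middle, on the bench.
- tape: Bystander: white roll of tape, 96 mm across, 25 mm high. Origin at its centre, on the bench.

How it is judged:
On the way, in this order (a step that is already met when the one before it is completed fails the run):
1. the brake pedal is pressed down to its stop (value of joint brake above 0.35 rad), for 0.1 s.
2. the latch is pulled sideways while the coupler still sits on the ball (value of joint latch above 0.013 m and value of joint tongue below 0.06 rad), for 0.1 s.
At the end, for the whole second after the job is handed in: The gripper's fingers touch and hold the tongue or its latch (over 1 N), the coupler's top is at least 153 mm above the bench (55 mm higher than it sat), the tongue hardly moves (under 0.1 rad/s), and none of the loose things props it (z of coupler in the frame of dolly above 0.153 m and velocity of joint tongue between -0.1 and 0.1 rad/s and contact force between the fingers and tongue above 1 N and contact force between tongue and elbow below 0.3 N and contact force between tongue and tee below 0.3 N and contact force between tongue and valve below 0.3 N and contact force between tongue and wrench below 0.3 N and contact force between tongue and tape below 0.3 N); the arm keeps its last pose, push and grip.
It fails at once if a bystander on the bench was shifted by more than 40 mm (distance of any of elbow, tee, valve, wrench, tape from where it was at the start of the episode above 0.04 m).
It also fails if it takes over 51 s, if anything falls off the work surface, if the arm or the gripper's body presses on something with over 40 N, if the wrist force passes 120 N, or if a joint passes its speed limit or range.

## Working session

There is one attempt and no reset: what is moved stays moved. The work goes in short steps, Python scripts to look and compute and a tool call to move; the robot and the scene stay as the last step left them, time stands still between calls to the robot, and variables do not carry over. Pictures are saved under pics/ and viewed, at most 10 in all, crops included, and the job is handed in when it is done.

Besides the shell and the picture viewer there is one more tool, called after "Request:" as name([rows], argument=value, ...), one row to a line, values as JSON. send_rows: Moves the arm, as the interface text tells. Its arguments: {"type":"object","properties":{"series":{"type":"array"},"newtons":{"type":"number"}},"required":["series"]}

```bash
mkdir -p pics; cat > h.py <<'E'
import numpy as np, cv2
from plant import *
def ray(cam,px,z):
    p=camera_params(cam);K=np.array(p["intrinsics"]);R=np.array(p["R"]);t=np.array(p["t"])
    d=R.T@np.linalg.solve(K,[px[1],px[0],1]);c=-R.T@t
    return c+d*(z-c[2])/d[2]
E
python3 - <<'E'
from h import *
np.set_printoptions(precision=4,suppress=True)
ims=[]
for c in("scene","top"):
    im=snapshot(c);cv2.imwrite(f"pics/{c}0.png",im[...,::-1])
    for n,z in(("dolly",0),("tongue_hinge",.08),("coupler",.098),("latch_grip",.135),("brake_pad",.08),("elbow",0),("tee",0),("valve",0),("wrench",0),("tape",0)):
        for m in mark_of(n,c)[:2]:
            print(c,n,round(m["score"],2),np.round(m["location"]),ray(c,m["location"],z))
s=observe();print(s["clock"],s["eef_pos"],s["orientation"],s["contact_force"])
E
```

```text
scene dolly 0.74 [183. 338.] [ 0.5059 -0.0328  0.    ]
scene dolly 0.61 [203. 336.] [ 0.5561 -0.0896  0.    ]
scene tongue_hinge 0.61 [148. 379.] [0.544  0.1038 0.08  ]
scene coupler 0.61 [181. 339.] [ 0.5547 -0.0795  0.098 ]
scene latch_grip 0.67 [193. 356.] [ 0.6333 -0.0972  0.135 ]
scene brake_pad 0.65 [191. 381.] [ 0.6546 -0.013   0.08  ]
scene elbow 0.81 [238. 296.] [ 0.5557 -0.2556  0.    ]
scene tee 0.62 [240. 393.] [ 0.7547 -0.0693  0.    ]
scene valve 0.97 [188. 294.] [ 0.4248 -0.141   0.    ]
scene wrench 0.63 [286. 241.] [ 0.5591 -0.4581  0.    ]
scene tape 0.73 [262. 206.] [ 0.4352 -0.4788  0.    ]
top dolly 0.96 [209. 298.] [ 0.5646 -0.0892  0.    ]
top tongue_hinge 0.69 [212. 358.] [ 0.5447 -0.2566  0.08  ]
top tongue_hinge 0.61 [207. 221.] [0.56   0.1117 0.08  ]
top coupler 0.77 [207. 297.] [ 0.5568 -0.0949  0.098 ]
top latch_grip 0.56 [181. 295.] [ 0.6204 -0.0921  0.135 ]
top brake_pad 0.74 [172. 264.] [ 0.6578 -0.0035  0.08  ]
top elbow 0.92 [213. 357.] [ 0.5513 -0.2635  0.    ]
top tee 0.78 [144. 291.] [ 0.7578 -0.07    0.    ]
top valve 0.75 [180. 296.] [ 0.6486 -0.0849  0.    ]
top valve 0.72 [253. 323.] [ 0.4364 -0.1629  0.    ]
top wrench 0.76 [202. 423.] [ 0.5791 -0.4567  0.    ]
top wrench 0.43 [211. 355.] [ 0.5549 -0.2557  0.    ]
top tape 0.8 [259. 429.] [ 0.4148 -0.4649  0.    ]
1.1 [0.244  0.6294 0.2423] [[-0.9324  0.3614 -0.    ]
 [ 0.3614  0.9324 -0.    ]
 [ 0.     -0.     -1.    ]] [-0.5054  0.2527  0.6406]
```

View images.

View pics/scene0.png

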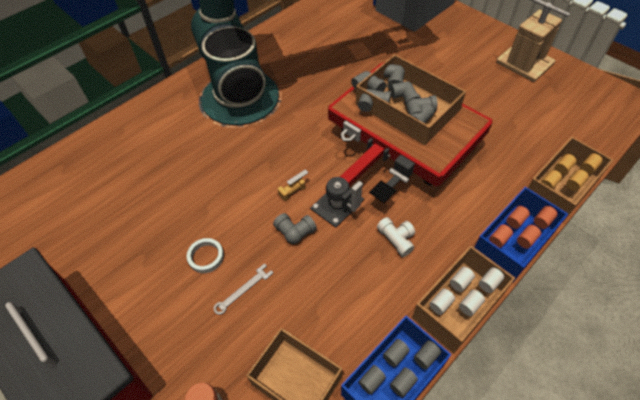

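View pics/top0.png

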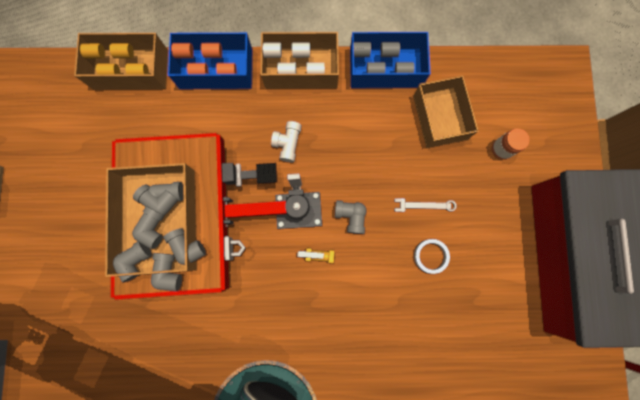

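Request:
send_rows([
  [[0,0,7.1,0,0,-0.012,0.0],[0,0,7.1,0,0,-0.012,0.0],[0,0,7.1,0,0,-0.012,0.0],[0,0,7.1,0,0,-0.012,0.0],[0,0,7.1,0,0,-0.012,0.0],[0,0,7.1,0,0,-0.012,0.0],[0,0,7.1,0,0,-0.012,0.0],[0,0,7.1,0,0,-0.012,0.0]],
])

```text
clock: 1.77
eef_pos: [0.2439, 0.6293, 0.3389]
orientation: [[-0.202, 0.979, 0.0], [0.979, 0.202, 0.0], [0.0, 0.0, -1.0]]
contact_force: [-0.5, -0.6, -0.6]
gripper_width: -0.0003
grip_force: 0.0
```

Request:
send_rows([
  [[0,0,0,-0.037,0.0125,0,0],[0,0,0,-0.037,0.0125,0,0],[0,0,0,-0.037,0.0125,0,0],[0,0,0,-0.037,0.0125,0,0],[0,0,0,-0.037,0.0125,0,0],[0,0,0,-0.037,0.0125,0,0],[0,0,0,-0.037,0.0125,0,0],[0,0,0,-0.037,0.0125,0,0]],
])

```text
clock: 2.43
eef_pos: [0.4039, 0.3589, 0.3385]
orientation: [[-0.208, 0.978, 0.0], [0.978, 0.208, 0.0], [0.0, 0.001, -1.0]]
contact_force: [0.9, -0.6, -0.2]
gripper_width: -0.0001
grip_force: 0.0
```

Request:
send_rows([
  [[0,0,0,-0.037,0.0125,0,0],[0,0,0,-0.037,0.0125,0,0],[0,0,0,-0.037,0.0125,0,0],[0,0,0,-0.037,0.0125,0,0],[0,0,0,-0.037,0.0125,0,0],[0,0,0,-0.037,0.0125,0,0],[0,0,0,-0.037,0.0125,0,0],[0,0,0,-0.037,0.0125,0,0]],
])

```text
clock: 3.1
eef_pos: [0.5634, 0.09, 0.3386]
orientation: [[-0.208, 0.978, 0.001], [0.978, 0.208, 0.0], [-0.0, 0.001, -1.0]]
contact_force: [0.1, 1.3, 0.8]
gripper_width: 0.0001
grip_force: 0.0
```

Request:
send_rows([
  [[0,0,0,-0.037,0.0125,0,0],[0,0,0,-0.037,0.0125,0,0],[0,0,0,-0.037,0.0125,0,0],[0,0,0,-0.037,0.0125,0,0],[0,0,4.7,0,0,0,0],[0,0,4.7,0,0,0,0],[0,0,0,0,0,0,0],[0,0,0,0,0,0,0]],
])

```text
clock: 3.77
eef_pos: [0.6425, -0.0424, 0.3383]
orientation: [[-0.048, 0.999, -0.0], [0.999, 0.048, 0.0], [0.0, -0.0, -1.0]]
contact_force: [-0.7, 0.3, 0.3]
gripper_width: 0.0004
grip_force: 0.0
```

```bash
python3 - <<'E'
from h import *
np.set_printoptions(precision=4,suppress=True)
s=observe();print(s["clock"],s["eef_pos"],s["orientation"],s["joint_pos"])
im=snapshot("wrist");cv2.imwrite("pics/wrist0.png",im[...,::-1])
for n,z in(("tongue_hinge",.08),("coupler",.098),("latch_grip",.135),("latch_grip",.156),("brake_pad",.08)):
    for m in mark_of(n,"wrist")[:2]:
        print(n,round(m["score"],2),np.round(m["location"]),ray("wrist",m["location"],z))
E
```

```text
3.7667 [ 0.6425 -0.0424  0.3383] [[-0.0479  0.9989 -0.0001]
 [ 0.9989  0.0479  0.    ]
 [ 0.     -0.0001 -1.    ]] [-0.1055  0.0394  1.3689  0.      1.7334 -0.1535]
tongue_hinge 0.85 [ 52. 253.] [0.5482 0.1007 0.08  ]
coupler 0.58 [202. 262.] [ 0.5603 -0.0937  0.098 ]
latch_grip 0.63 [210. 308.] [ 0.627  -0.0894  0.135 ]
latch_grip 0.63 [210. 308.] [ 0.6277 -0.0818  0.156 ]
brake_pad 0.8 [145. 333.] [ 0.6574 -0.0115  0.08  ]
```

View pics/wrist0.png

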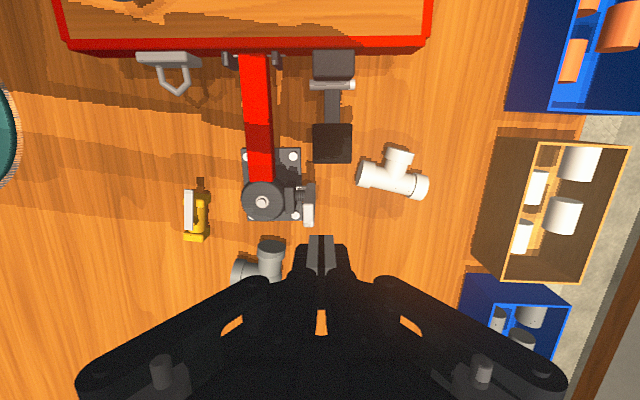

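```bash
python3 - <<'E'
from h import *
p=camera_params("wrist");print(-np.array(p["R"]).T@p["t"])
E
```

```text
[0.63813531 0.03141524 0.47063895]
```

Request:
send_rows([
  [[0,0,0.8,0.032,0.013,0.02,0],[0,0,0,0,0,0.035,0],[0,0,0,0,0,0.035,0],[0,0,0,0,0,0.035,0],[0,0,0,0,0,0.035,0],[0,0,0,0,0,0.035,0],[0,0,0,0,0,0.02,0],[0,0,0,0,0,0,0]],
])

```text
clock: 4.73
eef_pos: [0.652, -0.0095, 0.118]
orientation: [[-0.032, 0.999, -0.007], [0.999, 0.032, 0.0], [0.001, -0.007, -1.0]]
contact_force: [-1.2, -0.0, 0.1]
gripper_width: 0.0001
grip_force: 0.0
```

Request:
send_rows([
  [[0,0,-1.6,0,0.005,0.02,0],[0,0,0,0,0,0.01,0],[0,0,0,0,0,0.01,0],[0,0,0,0,0,0.01,0],[0,0,0,0,0,0.005,0],[0,0,0,0,0,0,0]],
])

```text
clock: 5.23
eef_pos: [0.6595, -0.0093, 0.0691]
orientation: [[-0.059, 0.998, 0.002], [0.998, 0.059, 0.001], [0.001, 0.002, -1.0]]
contact_force: [-0.3, 1.4, 9.6]
gripper_width: 0.0003
grip_force: 4.3
```

Request:
send_rows([
  [[0,0,0,0,0,0.004,0],[0,0,0,0,0,0.003,0],[0,0,0,0,0,0,0]],
])

```text
clock: 5.48
eef_pos: [0.6599, -0.0092, 0.0632]
orientation: [[-0.059, 0.998, 0.003], [0.998, 0.059, 0.001], [0.001, 0.003, -1.0]]
contact_force: [-0.8, 2.9, 11.0]
gripper_width: 0.0003
grip_force: 4.8
```

Request:
send_rows([
  [[0,0,0,0,0,0.003,0],[0,0,0,0,0,0.003,0],[0,0,0,0,0,0,0],[0,0,0,0,0,0,0]],
])

```text
clock: 5.82
eef_pos: [0.6606, -0.0091, 0.0615]
orientation: [[-0.059, 0.998, 0.005], [0.998, 0.059, 0.001], [0.001, 0.005, -1.0]]
contact_force: [-17.8, 4.7, 44.9]
gripper_width: -0.0001
grip_force: 19.3
```

Request:
send_rows([
  [[0,0,0,0,0,0,0],[0,0,0,0,0,-0.04,0],[0,0,0,0,0,-0.04,0],[0,0,0,0,0,-0.04,0.05],[0,0,0,0,0,-0.04,0.05],[0,0,0,-0.026,-0.0125,-0.02,0.05],[0,0,0,-0.026,-0.0125,0,0.05],[0,0,0,-0.026,-0.0125,0,0.05]],
])

```text
clock: 6.48
eef_pos: [0.6262, -0.0904, 0.2383]
orientation: [[-0.06, 0.998, 0.004], [0.998, 0.06, -0.001], [-0.001, 0.004, -1.0]]
contact_force: [0.2, -0.4, -1.0]
gripper_width: 0.05
grip_force: 0.0
```

```bash
python3 - <<'E'
from h import *
np.set_printoptions(precision=4,suppress=True)
s=observe();print(s["clock"],s["eef_pos"],s["orientation"],s["contact_force"],s["gripper_width"])
im=snapshot("wrist");cv2.imwrite("pics/wrist1.png",im[...,::-1])
for n,z in(("coupler",.098),("latch_grip",.135),("brake_pad",.08)):
    for m in mark_of(n,"wrist")[:2]:
        print(n,round(m["score"],2),np.round(m["location"]),ray("wrist",m["location"],z))
E
```

```text
6.4833 [ 0.6262 -0.0904  0.2383] [[-0.06    0.9982  0.0039]
 [ 0.9982  0.06   -0.0007]
 [-0.001   0.0039 -1.    ]] [ 0.1765 -0.3982 -1.0108] 0.049992486750222546
coupler 0.7 [183. 255.] [ 0.558  -0.0915  0.098 ]
latch_grip 0.64 [197. 323.] [ 0.6267 -0.0894  0.135 ]
latch_grip 0.47 [157. 417.] [ 0.7047 -0.0492  0.135 ]
brake_pad 0.7 [104. 354.] [ 0.653  -0.0071  0.08  ]
```

View pics/wrist1.png

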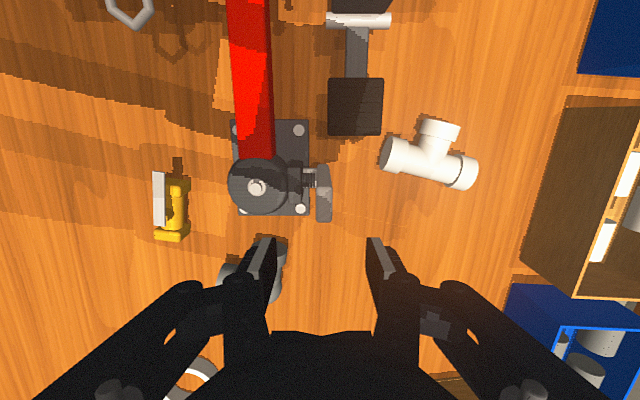

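Request:
send_rows([
  [[0,0,0,0.001,0.001,0.03,0.05],[0,0,0,0,0,0.03,0.05],[0,0,0,0,0,0.03,0.05],[0,0,0,0,0,0.02,0.05],[0,0,0,0,0,0,0.05]],
], newtons=80)

```text
clock: 7.1
eef_pos: [0.6257, -0.0873, 0.1205]
orientation: [[-0.06, 0.998, -0.006], [0.998, 0.06, 0.001], [0.002, -0.006, -1.0]]
contact_force: [-1.1, -0.0, 0.0]
gripper_width: 0.0499
grip_force: 0.0
```

Request:
send_rows([
  [[0,0,0,0,0,0,0.02],[0,0,0,0,0,0,0.02],[0,0,0,0,0,0,0.0],[0,0,0,0,0,0,0.0],[0,0,0,0,0,0,0.0],[0,0,0,0,0,0,0]],
], newtons=80)

```text
clock: 7.6
eef_pos: [0.6286, -0.0885, 0.1278]
orientation: [[-0.06, 0.998, 0.004], [0.998, 0.06, -0.0], [-0.0, 0.004, -1.0]]
contact_force: [7.0, 1.7, 3.5]
gripper_width: 0.0132
grip_force: 79.0
```

Request:
send_rows([
  [[0,0,0,0,0.004,0,0],[0,0,0,0,0.004,0,0],[0,0,0,0,0.004,0,0],[0,0,0,0,0.004,0,0],[0,0,0,0,0.003,0,0],[0,0,0,0,0,0,0],[0,0,0,0,0,0,0]],
])

```text
clock: 8.18
eef_pos: [0.6462, -0.0876, 0.1275]
orientation: [[-0.059, 0.998, 0.0], [0.998, 0.059, -0.0], [-0.0, 0.0, -1.0]]
contact_force: [-11.5, 2.1, 10.6]
gripper_width: 0.0134
grip_force: 80.7
```

Request:
send_rows([
  [[0,0,0,0,0,0,0],[0,-2.86,0,0.0023,0,-0.0098,0],[0,-2.86,0,0.0023,0,-0.0098,0],[0,-2.86,0,0.0023,0,-0.0098,0],[0,0,0,0,0,0,0],[0,0,0,0,0,0,0]],
])

```text
clock: 8.68
eef_pos: [0.6449, -0.0787, 0.1551]
orientation: [[-0.059, 0.998, 0.007], [0.987, 0.06, -0.15], [-0.15, -0.002, -0.989]]
contact_force: [-11.6, -1.2, -3.2]
gripper_width: 0.0132
grip_force: 78.7
```

Request:
send_rows([
  [[0,-2.86,0,0.0023,0,-0.0098,0],[0,-2.86,0,0.0023,0,-0.0098,0],[0,-2.86,0,0.0023,0,-0.0098,0],[0,-2.86,0,0.0023,0,-0.0098,0],[0,-2.86,0,0.0023,0,-0.0098,0],[0,0,0,0,0,0,0],[0,0,0,0,0,0,0],[0,0,0,0,0,0,0]],
])

```text
clock: 9.35
eef_pos: [0.6432, -0.0551, 0.1985]
orientation: [[-0.055, 0.998, 0.02], [0.92, 0.059, -0.387], [-0.387, -0.003, -0.922]]
contact_force: [-11.4, 3.3, -6.3]
gripper_width: 0.013
grip_force: 78.6
```

```bash
python3 - <<'E'
from h import *
s=observe();print(s["clock"],s["eef_pos"],s["contact_force"],s["grip_force"],s["gripper_width"],np.abs(s["joint_velocities"]).max())
im=snapshot("scene");cv2.imwrite("pics/s2.png",cv2.resize(im[80:280,220:520],None,fx=2.5,fy=2.5)[...,::-1])
E
```

```text
9.35 [ 0.64323119 -0.05512996  0.19848071] [-11.40795143   3.28769895  -6.32407592] 78.60551834106445 0.013039334644887334 0.0058178717527564055
```

View pics/s2.png

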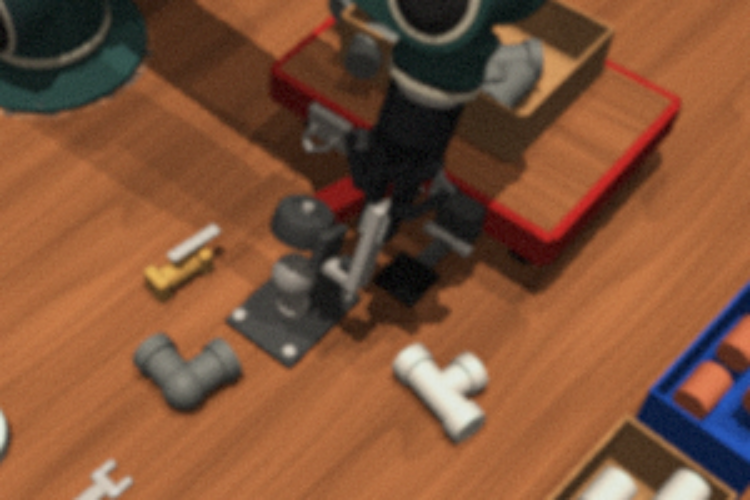

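The crop shows the cup at (302,218), clear above the ball at (293,280). The tab is in the fingers, the bystanders have not been touched, and the TCP height of 0.198 matches a lift of about 0.4 rad.

```bash
python3 -c "
from plant import *
print(sign_off())"
```

```text
the job is handed in; nothing more can be done
None
```

I pressed the brake pedal to its stop, pulled the latch about 17 mm sideways and lifted the tongue off the ball. The gripper still holds the tongue by the latch tab, with the coupler about 74 mm higher than it sat (worked out from the gripper pose). The job is handed in; no verdict came back.

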